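# Release the ratchet and close the plate clamp

### The arm

A 6-joint arm with a two-finger parallel gripper is mounted at the origin on the work surface. World frame = base frame: x ahead of the robot, y to its left, z up, the work surface at z = 0. Lengths are in m, angles in rad, forces in N, time in s.
With the tool pointing down it reaches from about 0.375 to 0.9 m from the base axis. Payload 3.1 kg.
Tool frame: the origin (TCP) lies between the finger pads; the fingertips stand 8 mm ahead of it and the grasp point (between the pads) lies 11 mm behind it; z points along the fingers, y is the line along which they close (so a half turn about z gives the same grasp; the last joint's range is limited). The gripper opens to 87 mm and grips with 3 to 60 N. Pads are 19 mm wide; open, the fingers measure 117 mm over their backs; the gripper's body (75 mm by 190 mm) begins 51 mm behind the grasp point.
Start: joints at [-1.474, 0.527, 1.433, -0, 1.181, -0.178], TCP at [0.17, -0.601, 0.231] pointing down, gripper open.
Joint ranges: [-3.08, 3.08], [-0.75, 2.2], [0.22, 2.44], [-1.43, 4.57], [0, 2.65], [-2.85, 2.85]. Speed limits (rad/s): [2.79, 2.79, 3.14, 3.14, 3.14, 3.14].

### API

Orientations are given as a unit quaternion [x, y, z, w].
In Python, from rig import robot, vision, job gives the robot as it stands.
- The arm moves only by the shell command python3 -m handwheel 'ROWS' [OPENING] [FORCE]. ROWS is JSON, a list of rows, each a list of 4 numbers: the shift along the tool's x, y, z as a fraction of full scale, then the turn about the tool's z as a fraction of full scale. A call has 1 to 20 rows; each row is the pose to reach, as a shift and turn from the pose commanded when the call began, along the tool's axes at that moment, turning the shorter way round; what a row does not reach only later rows make up. Full scale, the value 1, is 300 mm for a shift and 2 pi rad for a turn. A row lasts 1/12 s, in which the tool goes at most 41.7 mm and 7.16 degrees, less where a joint would pass 70% of its speed; a pose out of reach is approached as far as the arm can. A call with a number of a shift or a turn outside -1 to 1 is refused whole. A call with a gripper value outside its range is refused whole. OPENING is the opening in per cent of the stroke, from 0 (shut) to 100 (fully open), set as the call begins (- or left out, the last holds). The fingers move at their own pace and stop on an object; FORCE is the grip in N (left out, the last holds). Time passes only in rows, so rows that repeat a pose let the fingers close. It gives the time, the measured TCP pose, the force, the opening and the grip force at its end, in the units of the state.
- robot.get_obs(): the state, without advancing time (a new reading comes with each control period).
- vision.camera(name): name is "scene" or "top" or "wrist"; returns a dict with "frame" (384x512x3 uint8, red, green, blue), "K" (3x3 intrinsics, pixels), "k1" (the pictures are not rectified: a ray, as slopes to the right and down, at radius r is drawn at 1 + k1 r^2 times it, then the intrinsics apply), "cam_to_world" (4x4, takes a point from camera to world coordinates); the wrist camera has in their place "hand_eye" (4x4, takes a point from camera to tool coordinates, whose origin is the TCP and whose axes are the flange's). Camera axes: x right, y down, z forward; pixel columns grow to the right and rows downward; lengths in m; the calibration is good to about 2 mm. A picture is of the moment at which its call begins: read the wrist's pose just before it. There is no depth.
- job.hand_in(): hands the job in; it is judged then, once.
Trained networks look in the newest picture that a camera, given by its name, has taken for a name from the list of things; names that differ only in an ending like _2 or _b are one class to them, and where a whole thing is asked for, a point or a joint stands for the part that bears it (a point fixed in the world has none). Each returns a list of dicts, best first, with "conf" (0 to 1); they miss things now and then, are a little off and sometimes report something else, mostly with a low value. They report only what shows in the picture. A call takes as long as a camera call.
- vision.look_for(camera, label): "point" ([row, column] in pixels, amid what is visible of it).
- vision.outline_of(camera, label): "mask" (384x512 bool, what is visible of it) and "point" ([row, column] in pixels, amid what is visible of it).
The state is a dict: "time": time; "q": joint angles; "joint_velocities": joint speeds; "joint_torque": joint torques, N m; "position": TCP position; "tool_rot": TCP orientation; "ft_force": force on the tool from outside, world axes, zero at the start; "moment": the same for the moment, N m; "grip_width": finger opening in m; "grip_force": force on a finger pad.
Only numpy, scipy, OpenCV 4.12 (cv2) and the standard library are available. Lean on these libraries where they do the work, as an engineer would, in place of code of your own. Each camera call takes 0.05 s, during which the arm holds its last target. There are 200 camera calls.

### The job

The sample plate in the bench clamp has to be clamped shut, but the clamp's arm is held up by its ratchet. With the fingertips, press the pawl's thumb tab down until the pawl is fully free of the teeth (it stays there by itself; leave it so), then push the raised arm all the way down by its crossbar so that its pad lies flat on the plate. Do not pinch or lift anything, leave the plate in its nest and the things around the clamp where they stand, and finish with the hand clear.

Things in the scene. Friction and masses are not known exactly. Their poses are not given: they have to be found in the camera images.
- clamp: White bench clamp fixed to the table; base 300 (x) x 160 (y) x 16 high, origin at the centre of its underside, z up. The plate's nest is around x = -50. The arm's hinge axis runs along y at x = +50; the arm reaches from it towards -x. On the arm's side at y = -34 is a dark toothed wheel, radius 76, on the hinge axis. Tallest fixed part: a post 134 high at x = 100, y = -60.
- clamp_hinge (a point): point on the arm's hinge axis, mid-width of the arm, 68 above the table; axes not needed (they turn with the arm)
- bar_mid (a point): centre of the black round crossbar at the free end of the arm: diameter 22, 90 long along the clamp's y, 190 from clamp_hinge, about which it swings in an arc. Its centre is about 198 above the table at the start and 68 when the arm is fully down. The flat steel arm is 22 wide, 14 thick.
- clamp_arm (a joint): angle of the arm in rad: 0 = fully down (level, pad flat on the plate, hard stop), grows as it rises; starts at 0.715 to 0.785. With the pawl engaged it can sink at most about 0.1 before a tooth stops it. With the pawl free, 2 to 5 N down on the crossbar moves it against hinge friction; it stays where it is left.
- pawl_tab (a point): middle of the upper face of the pawl's thumb tab: flat steel plate 30 x 30 x 5 at clamp x = +142, y = -45, about 147 above the table while engaged. The pawl is a steel rocker beside the toothed wheel; its pivot axis (along y) is 42 nearer the arm and 17 lower than this point. Pressed down, the tab sinks about 17, its outer end tilting down.
- pawl (a joint): rocking angle of the pawl in rad: 0 = engaged (its pin lies between two teeth), grows as the tab is pressed down; clear of the teeth from 0.25, hard stop at 0.40 (fully pressed). It takes about 3 to 4 N on the tab and stays where it is left (stiff pivot, no return spring).
- plate: loose sample plate with grey cap mat, 85.5 (clamp x) x 128 (clamp y) x 22 high, in the nest under the arm's pad, origin at the centre of its underside; must stay there
- vial_a: 20 ml amber glass vial with white cap, diameter 27, height 58, standing near the clamp (bystander; origin as placed on the table)
- vial_b: a second such vial, diameter 27, height 58, standing near the clamp (bystander; origin as placed on the table)
- beaker: glass beaker, diameter 68, height 85, standing near the clamp (bystander; origin as placed on the table)
- driver: screwdriver 150 long, lying near the clamp (bystander; origin as placed on the table)
- solvent: glass bottle, diameter 86, height 160, off to the left (bystander; origin as placed on the table)
- spare_plate: bare white sample plate 85 x 128 x 22 high, lying on the table off to the right (bystander; origin as placed on the table)

How it is judged:
On the way, in this order (a step that is already met when the one before it is completed fails the run):
1. the pawl is pressed free of the teeth while the arm is still up where it stood (value of joint pawl above 0.28 rad and distance of bar_mid from where it was at the start of the episode below 0.03 m), for 0.2 s.
2. the arm is pushed all the way down (value of joint clamp_arm below 0.035 rad), for 0.2 s.
At the end, for the whole second after the job is handed in: The arm is within 0.035 rad of fully down (pad within about 4 mm of flat on the plate) and still; the pawl is still free (above 0.2 rad); the plate is within 6 mm of where it lay, not raised more than 3 mm; no bystander has moved 30 mm or more (value of joint clamp_arm below 0.035 rad and velocity of joint clamp_arm between -0.02 and 0.02 rad/s and value of joint pawl above 0.2 rad and z of plate in the frame of clamp below 0.019 m and distance of plate from where it was at the start of the episode below 0.006 m and distance of each of vial_a, vial_b, beaker, driver, solvent, spare_plate from where it was at the start of the episode below 0.03 m); the robot touches nothing.
It fails at once if the arm is lifted above where the ratchet held it (value of joint clamp_arm above 0.87 rad).
It fails at once if the plate is lifted or dragged from its nest (distance of plate from where it was at the start of the episode above 0.01 m or z of plate in the frame of clamp above 0.022 m).
It fails at once if a bystander is shoved, lifted or knocked over (distance of any of vial_a, vial_b, beaker, driver, solvent, spare_plate from where it was at the start of the episode above 0.03 m or angle between any of vial_a, vial_b, beaker, solvent's own z axis and vertical above 0.6 rad).
It also fails if it takes over 43 s, if anything falls off the work surface, if the arm or the gripper's body presses on something with over 40 N, if the wrist force passes 120 N, or if a joint passes its speed limit or range.

## Working session

There is one attempt and no reset: what is moved stays moved. The work goes in short steps, Python scripts to look and compute and a shell command to move; the robot and the scene stay as the last step left them, time stands still between calls to the robot, and variables do not carry over. Pictures are saved under pics/ and viewed, at most 10 in all, crops included, and the job is handed in when it is done.

```bash
mkdir -p pics; cat > h.py <<'E'
import numpy as np, cv2
from rig import robot, vision, job
from scipy.spatial.transform import Rotation as R
def ray(c,rc,T=None):
    K=np.array(c["K"]);d=np.array([c["k1"],0,0,0,0],float)
    T=np.array(c["cam_to_world"]) if T is None else T
    p=cv2.undistortPoints(np.array([[[rc[1],rc[0]]]],float),K,d)[0,0]
    v=T[:3,:3]@np.array([p[0],p[1],1]);return T[:3,3],v/np.linalg.norm(v)
def proj(c,P,T=None):
    T=np.array(c["cam_to_world"]) if T is None else T
    P=np.atleast_2d(P);Q=(P-T[:3,3])@T[:3,:3]
    return cv2.projectPoints(Q[:,None],np.zeros(3),np.zeros(3),np.array(c["K"]),np.array([c["k1"],0,0,0,0],float))[0][:,0]
def onz(c,rc,z,T=None):
    o,v=ray(c,rc,T);return o+v*(z-o[2])/v[2]
def tri(rays):
    A=0;b=0
    for o,v in rays:
        M=np.eye(3)-np.outer(v,v);A=A+M;b=b+M@o
    x=np.linalg.solve(A,b);return x,[np.linalg.norm((np.eye(3)-np.outer(v,v))@(x-o)) for o,v in rays]
def save(c,n,s=1.5): cv2.imwrite("pics/"+n,cv2.resize(np.ascontiguousarray(c["frame"][:,:,::-1]),None,fx=s,fy=s))
E
python3 - <<'E'
from h import *
np.set_printoptions(precision=3,suppress=True)
cs={n:vision.camera(n) for n in("scene","top")}
for n,c in cs.items(): save(c,n+"0.png"); print(n,c["k1"],np.array(c["cam_to_world"])[:3,3])
for l in["clamp","clamp_hinge","bar_mid","pawl_tab","plate","vial_a","beaker","driver","solvent","spare_plate"]:
    rs=[]
    for n in cs:
        r=vision.look_for(n,l); print(l,n,[(np.round(x["point"]),round(x["conf"],2)) for x in r[:3]])
        if r: rs.append(ray(cs[n],r[0]["point"]))
    if len(rs)==2: print("   ",*tri(rs))
o=robot.get_obs();print(o["position"],o["tool_rot"],o["time"],o["ft_force"])
E
```

```text
scene -0.12208068155540365 [ 1.491 -0.021  0.828]
top -0.09005113662403653 [0.425 0.041 1.329]
clamp scene [(array([229., 276.]), 0.78), (array([219., 273.]), 0.18)]
clamp top [(array([187., 232.]), 0.8)]
    [0.595 0.054 0.034] [np.float64(0.0005898773076964291), np.float64(0.000589877307696414)]
clamp_hinge scene [(array([217., 275.]), 0.63)]
clamp_hinge top [(array([180., 247.]), 0.64)]
    [0.611 0.03  0.094] [np.float64(0.018864041829451172), np.float64(0.018864041829451162)]
bar_mid scene [(array([218., 274.]), 0.61)]
bar_mid top [(array([179., 247.]), 0.69)]
    [0.616 0.028 0.092] [np.float64(0.016536752315477736), np.float64(0.01653675231547772)]
pawl_tab scene [(array([215., 315.]), 0.7)]
pawl_tab top [(array([159., 187.]), 0.58)]
    [0.656 0.166 0.137] [np.float64(0.01709624515358718), np.float64(0.01709624515358703)]
plate scene [(array([234., 254.]), 0.89)]
plate top [(array([204., 257.]), 0.85), (array([167.,  91.]), 0.42)]
    [ 0.55  -0.018 -0.026] [np.float64(0.007770384409352184), np.float64(0.007770384409352186)]
vial_a scene [(array([204., 244.]), 0.57), (array([
[... 231 characters left out ...]
eaker top []
driver scene [(array([264., 286.]), 0.79), (array([215., 274.]), 0.19)]
driver top [(array([147., 228.]), 0.54)]
    [0.724 0.072 0.025] [np.float64(0.0015284398939107958), np.float64(0.0015284398939108342)]
solvent scene [(array([224., 431.]), 0.94), (array([266., 284.]), 0.72)]
solvent top [(array([168.,  93.]), 0.69)]
    [0.637 0.479 0.083] [np.float64(0.008357640316460288), np.float64(0.008357640316460403)]
spare_plate scene [(array([219., 108.]), 0.59)]
spare_plate top [(array([220., 392.]), 0.76)]
    [ 0.511 -0.46   0.002] [np.float64(0.0017394432309089294), np.float64(0.0017394432309090291)]
[ 0.17  -0.601  0.231] [ 0.991  0.137 -0.    -0.   ] 1.1 [-0.564  0.582  0.665]
```

View pics/scene0.png

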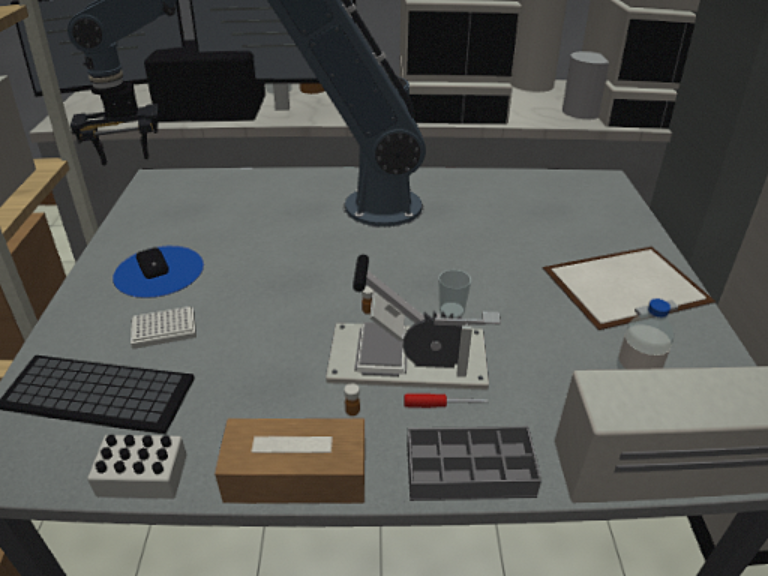

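View pics/top0.png

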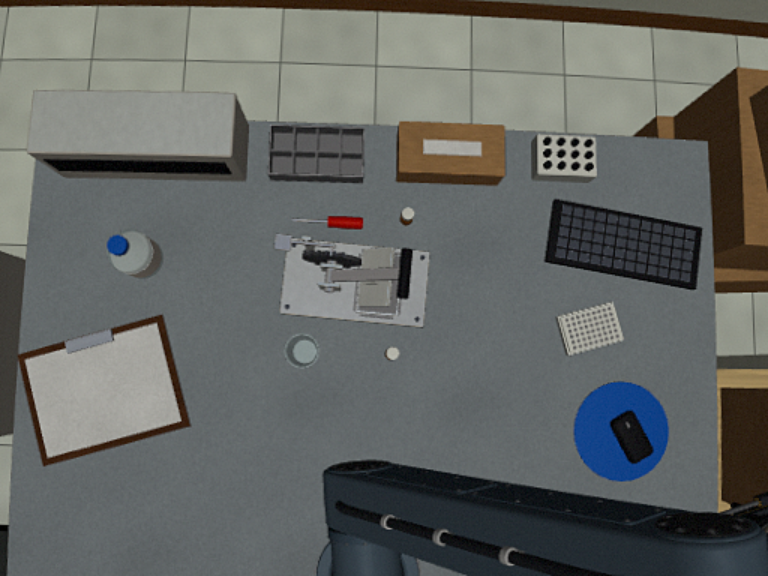

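The clamp lies with its +x to the robot's left. The tab is at scene (491,317) and top (283,242), and the bar at scene (361,273) and top (404,273), all in 1.5x pixels. Two of the network's bar/hinge points landed on the body, so I fit the clamp pose to the corners, tab and bar.

```bash
cat > fit.py <<'E'
from h import *
from scipy.optimize import least_squares
np.set_printoptions(precision=4,suppress=True)
cs={n:vision.camera(n) for n in("scene","top")}
t={"tab":{"top":(283,242),"scene":(491,317)},"bar":{"top":(404,273),"scene":(361,273)}}
for k,v in t.items(): print(k,*tri([ray(cs[n],(p[1]/1.5,p[0]/1.5)) for n,p in v.items()]))
M=[("top",(430,250),(-150,-80,16)),("top",(424,327),(-150,80,16)),("top",(280,313),(150,80,16)),
("scene",(327,379),(-150,-80,16)),("scene",(488,384),(150,-80,16)),("scene",(335,324),(-150,80,16)),
("top",(283,242),(142,-45,147)),("scene",(491,317),(142,-45,147)),("top",(404,273),None),("scene",(361,273),None)]
def W(p,P):
    c,s=np.cos(p[2]),np.sin(p[2]);P=np.array(P)/1000
    return np.array([p[0]+c*P[0]-s*P[1],p[1]+s*P[0]+c*P[1],P[2]])
def bar(p,a): return W(p,(50-190*np.cos(a),0,68+190*np.sin(a)))
def res(p): return np.ravel([proj(cs[n],W(p,P) if P else bar(p,p[3]))[0]-np.array(u)/1.5 for n,u,P in M])
s=least_squares(res,[.6,.05,1.57,.75],loss="soft_l1")
print(s.x,res(s.x).reshape(-1,2))
p=s.x;print("tab",W(p,(142,-45,147)),"bar",bar(p,p[3]),"bar0",bar(p,0),"post",W(p,(100,-60,134)))
for n in cs:
    f=cs[n]["frame"][:,:,::-1];f=cv2.resize(f,None,fx=1,fy=1)
    c0=proj(cs[n],W(p,(20,-20,80)))[0].astype(int)
    cv2.imwrite(f"pics/crop_{n}.png",cv2.resize(f[c0[1]-50:c0[1]+50,c0[0]-65:c0[0]+65],None,fx=6,fy=6,interpolation=2));print(n,"crop origin",c0-[65,50])
E
python3 fit.py
```

```text
tab [0.6515 0.1798 0.144 ] [np.float64(0.001916860261359207), np.float64(0.001916860261359182)]
bar [ 0.5914 -0.0464  0.1963] [np.float64(0.0011669385198901634), np.float64(0.0011669385198901704)]
[0.5981 0.0409 1.5103 0.757 ] [[-0.5659 -0.2102]
 [-0.5095 -0.9584]
 [-0.8944 -0.2146]
 [-1.4887 -0.8834]
 [ 0.0986 -0.3707]
 [-0.5156 -1.1495]
 [-0.8235 -0.3763]
 [-0.5598 -0.8356]
 [-0.1359 -0.6216]
 [-0.6912 -0.4036]]
tab [0.6516 0.1799 0.147 ] bar [ 0.5928 -0.047   0.1985] bar0 [ 0.5896 -0.0988  0.068 ] post [0.6641 0.1371 0.134 ]
scene crop origin [214 172]
top crop origin [165 127]
```

View pics/crop_top.png

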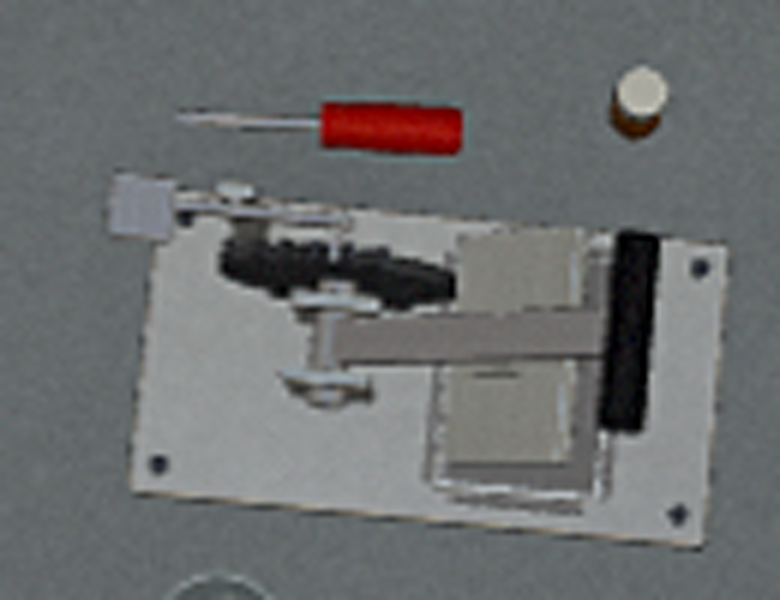

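View pics/crop_scene.png

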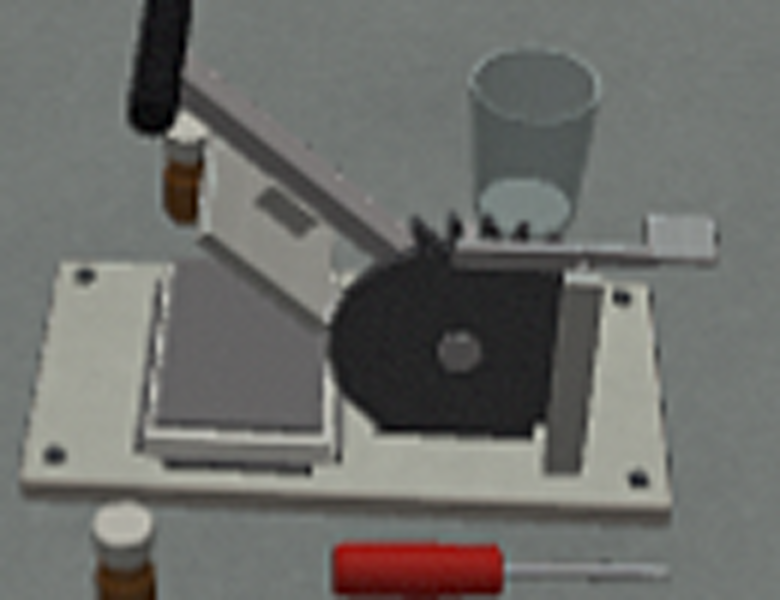

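The fit closes to about 1 px (2 mm): tab (0.652, 0.180, 0.145) and bar (0.593, -0.047, 0.198), with heights matching the text. I'll shut the gripper and go above the tab, turning the fingers' y along clamp x.

```bash
cat > go.py <<'E'
import sys
from h import *
np.set_printoptions(precision=4,suppress=True)
o=robot.get_obs();r=R.from_quat(o["tool_rot"]);m=r.as_matrix()
print("t",round(o["time"],2),"pos",np.array(o["position"]),"f",np.array(o["ft_force"]),"toolx yaw",np.arctan2(m[1,0],m[0,0]))
for a in sys.argv[1:]:
    w=np.array(eval(a));print(a,"frac",(m.T@(w-o["position"]))/.3)
E
python3 -m handwheel '[[0.97,-0.9,-0.233,0.0533],[0.97,-0.9,-0.233,0.0533],[0.97,-0.9,-0.233,0.0533],[0.97,-0.9,-0.233,0.0533],[0.97,-0.9,-0.233,0.0533],[0.97,-0.9,-0.233,0.0533],[0.97,-0.9,-0.233,0.0533],[0.97,-0.9,-0.233,0.0533],[0.97,-0.9,-0.233,0.0533],[0.97,-0.9,-0.233,0.0533],[0.97,-0.9,-0.233,0.0533],[0.97,-0.9,-0.233,0.0533],[0.97,-0.9,-0.233,0.0533]]' 0 20
python3 go.py "[.652,.188,.29]"
```

```text
time: 2.28
position: [0.3766, -0.2628, 0.3005]
tool_rot: [1.0, -0.029, 0.0, 0.0]
ft_force: [-0.0, 0.1, -0.4]
grip_width: 0.008
grip_force: 0.0
t 2.28 pos [ 0.3766 -0.2628  0.3005] f [-0.0315  0.0914 -0.3525] toolx yaw -0.0586047464728391
[.652,.188,.29] frac [ 0.8283 -1.5539  0.0336]
```

```bash
python3 -m handwheel '[[0.45,-0.85,0,0],[0.45,-0.85,0,0],[0.45,-0.85,0,0],[0.45,-0.85,0,0],[0.45,-0.85,0,0],[0.45,-0.85,0,0],[0.45,-0.85,0,0],[0.45,-0.85,0,0],[0.45,-0.85,0,0]]'
python3 go.py "[.652,.188,.20]"
```

```text
time: 3.03
position: [0.5272, -0.0158, 0.2997]
tool_rot: [1.0, -0.029, -0.0, 0.0]
ft_force: [0.3, 0.1, 1.1]
grip_width: 0.0007
grip_force: 0.0
t 3.03 pos [ 0.5272 -0.0158  0.2997] f [0.3267 0.1213 1.1064] toolx yaw -0.05738771841818559
[.652,.188,.20] frac [ 0.3766 -0.7021  0.3316]
```

```bash
python3 -m handwheel '[[0.376,-0.702,0,0],[0.376,-0.702,0,0],[0.376,-0.702,0,0],[0.376,-0.702,0,0],[0.376,-0.702,0,0],[0.376,-0.702,0,0],[0.376,-0.702,0,0],[0.376,-0.702,0.33,0],[0.376,-0.702,0.33,0],[0.376,-0.702,0.33,0],[0.376,-0.702,0.33,0],[0.376,-0.702,0.33,0]]'
python3 - <<'E'
from h import *
np.set_printoptions(precision=4,suppress=True)
o=robot.get_obs();w=vision.camera("wrist");save(w,"w1.png")
T=np.eye(4);T[:3,:3]=R.from_quat(o["tool_rot"]).as_matrix();T[:3,3]=o["position"];T=T@np.array(w["hand_eye"])
print(proj(w,[[.6516,.1799,.147],np.array(o["position"])-[0,0,.008]],T)*1.5)
r=vision.look_for("wrist","pawl_tab");print([(x["point"],x["conf"],onz(w,x["point"],.147,T)) for x in r])
E
python3 go.py "[.652,.188,.157]"
```

```text
time: 4.03
position: [0.6514, 0.1849, 0.2004]
tool_rot: [1.0, -0.031, -0.001, 0.001]
ft_force: [-0.2, 0.1, 0.3]
grip_width: 0.0006
grip_force: 0.0
[[384.1769 305.8497]
 [374.9476 344.2737]]
[([193.7, 270.6], 0.69, array([0.6597, 0.1677, 0.147 ]))]
t 4.13 pos [0.6533 0.1861 0.2035] f [ 1.0193 -0.9329  0.4273] toolx yaw -0.06128767521384562
[.652,.188,.157] frac [-0.0054 -0.006   0.155 ]
```

View pics/w1.png

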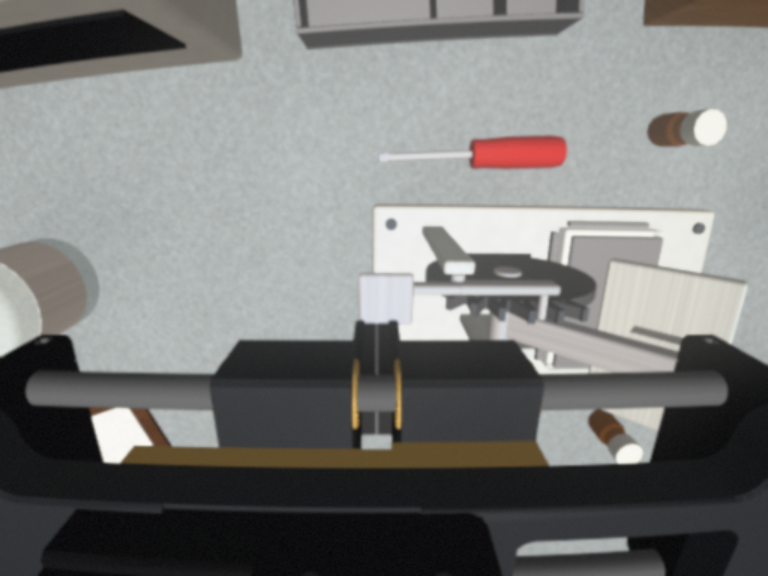

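The tab is at (386,300), against a predicted (384,306), so it agrees within 3 mm. The fingertips are over it, slightly outboard as wanted. I'll press down in steps.

```bash
python3 -m handwheel '[[0,-0.005,0.08,0],[0,-0.005,0.14,0],[0,-0.005,0.16,0],[0,-0.005,0.175,0],[0,-0.005,0.185,0],[0,-0.005,0.195,0],[0,-0.005,0.20,0],[0,-0.005,0.20,0]]'
python3 go.py
```

```text
time: 4.8
position: [0.6526, 0.1902, 0.1425]
tool_rot: [1.0, -0.029, 0.001, -0.001]
ft_force: [-0.4, 4.3, 3.6]
grip_width: 0.0004
grip_force: 2.0
t 4.8 pos [0.6526 0.1902 0.1425] f [-0.3949  4.3253  3.6389] toolx yaw -0.058892639291546256
```

```bash
python3 -m handwheel '[[0,0,0.01,0],[0,0,0.015,0],[0,0,0.02,0],[0,0,0.02,0]]'; python3 -m handwheel '[[0,0,0.01,0],[0,0,0.015,0],[0,0,0.02,0],[0,0,0.02,0]]'
```

```text
time: 5.13
position: [0.6528, 0.19, 0.1372]
tool_rot: [1.0, -0.03, 0.001, -0.001]
ft_force: [-1.8, 4.9, 7.5]
grip_width: 0.0004
grip_force: 4.9
time: 5.47
position: [0.6532, 0.19, 0.136]
tool_rot: [1.0, -0.029, 0.003, -0.0]
ft_force: [-7.7, 4.4, 28.5]
grip_width: 0.0001
grip_force: 13.5
```

The force jumped from 7 to 28 N, so this is the hard stop. I'll lift off and look.

```bash
python3 -m handwheel '[[0,0,0,0],[0,0,0,0],[0,0,-0.1,0],[0,0,-0.2,0],[0,0,-0.35,0],[0,0,-0.55,0],[0,0,-0.55,0],[0,0,-0.55,0],[0,0,-0.55,0]]'
python3 - <<'E'
from h import *
c=vision.camera("scene");f=c["frame"][172:272,214:344,::-1]
cv2.imwrite("pics/s2.png",cv2.resize(f,None,fx=6,fy=6,interpolation=2))
E
python3 go.py "[.593,-.045,.30]"
```

```text
time: 6.22
position: [0.6524, 0.1879, 0.2956]
tool_rot: [1.0, -0.03, 0.001, 0.001]
ft_force: [-0.6, 0.3, -0.4]
grip_width: 0.0006
grip_force: 0.0
t 6.27 pos [0.6511 0.188  0.2934] f [ 0.3745  0.0598 -1.392 ] toolx yaw -0.0597458119544176
[.593,-.045,.30] frac [-0.1471  0.7868 -0.0198]
```

View pics/s2.png

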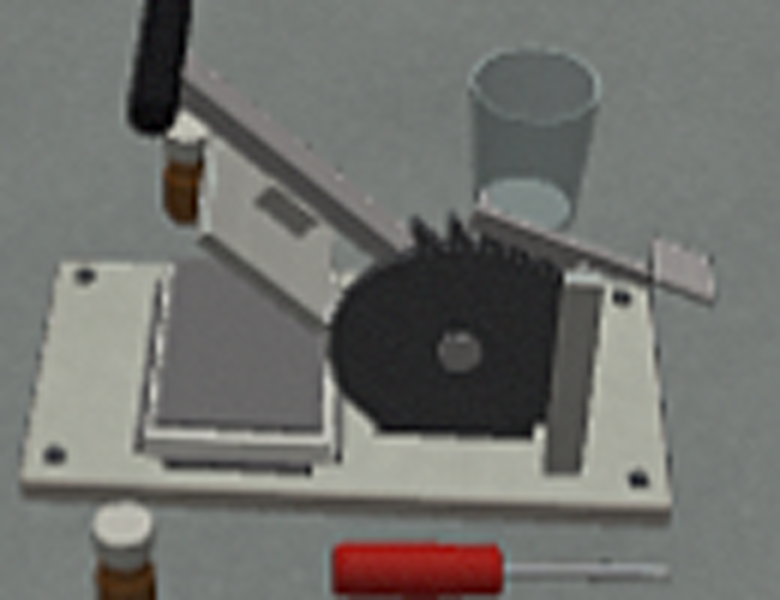

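The pawl is fully tilted: the tab dropped to (685,270) and its nose is clear of the teeth, while the bar stays at (160,60). Now I'll go above the crossbar.

```bash
python3 -m handwheel '[[-0.147,0.80,-0.02,0],[-0.147,0.80,-0.02,0],[-0.147,0.80,-0.02,0],[-0.147,0.80,-0.02,0],[-0.147,0.80,-0.02,0],[-0.147,0.80,-0.02,0],[-0.147,0.80,-0.02,0],[-0.147,0.80,0.1,0],[-0.147,0.80,0.18,0],[-0.147,0.80,0.18,0],[-0.147,0.80,0.18,0]]'
python3 go.py "[.5925,-.052,.2174]" "[.5918,-.0656,.1943]" "[.591,-.0837,.161]" "[.590,-.095,.1247]" "[.590,-.0987,.087]" "[.590,-.0987,.081]"
```

```text
time: 7.18
position: [0.5914, -0.0473, 0.2373]
tool_rot: [1.0, -0.03, -0.004, -0.001]
ft_force: [0.4, -1.0, 0.5]
grip_width: 0.0004
grip_force: 0.0
t 7.18 pos [ 0.5914 -0.0473  0.2373] f [ 0.4345 -0.9943  0.4983] toolx yaw -0.059106004326270146
[.5925,-.052,.2174] frac [0.005  0.0156 0.0664]
[.5918,-.0656,.1943] frac [0.0059 0.061  0.1434]
[.591,-.0837,.161] frac [0.0077 0.1215 0.2543]
[.590,-.095,.1247] frac [0.0075 0.1595 0.3753]
[.590,-.0987,.087] frac [0.0092 0.1719 0.5009]
[.590,-.0987,.081] frac [0.0094 0.1719 0.5209]
```

```bash
python3 -m handwheel '[[0,0.01,0.03,0],[0,0.018,0.06,0],[0,0.03,0.085,0],[0,0.045,0.11,0],[0,0.06,0.143,0],[0,0.06,0.143,0]]'
python3 go.py "[.591,-.0837,.161]" "[.590,-.095,.1247]" "[.590,-.0987,.087]"
```

```text
time: 7.68
position: [0.5928, -0.0709, 0.1981]
tool_rot: [1.0, -0.029, 0.001, 0.005]
ft_force: [-1.2, -7.7, 5.5]
grip_width: 0.0003
grip_force: 3.6
t 7.68 pos [ 0.5928 -0.0709  0.1981] f [-1.2375 -7.6933  5.5118] toolx yaw -0.05801086519834651
[.591,-.0837,.161] frac [-0.0038  0.0418  0.1242]
[.590,-.095,.1247] frac [-0.0051  0.0785  0.2455]
[.590,-.0987,.087] frac [-0.0046  0.0896  0.3713]
```

```bash
python3 - <<'E'
from h import *
c=vision.camera("scene");f=c["frame"][152:252,194:324,::-1]
cv2.imwrite("pics/s3.png",cv2.resize(f,None,fx=6,fy=6,interpolation=2))
E
python3 go.py
```

```text
t 7.73 pos [ 0.5931 -0.0699  0.1985] f [-1.6761 -5.2591  5.799 ] toolx yaw -0.05887102880654975
```

View pics/s3.png

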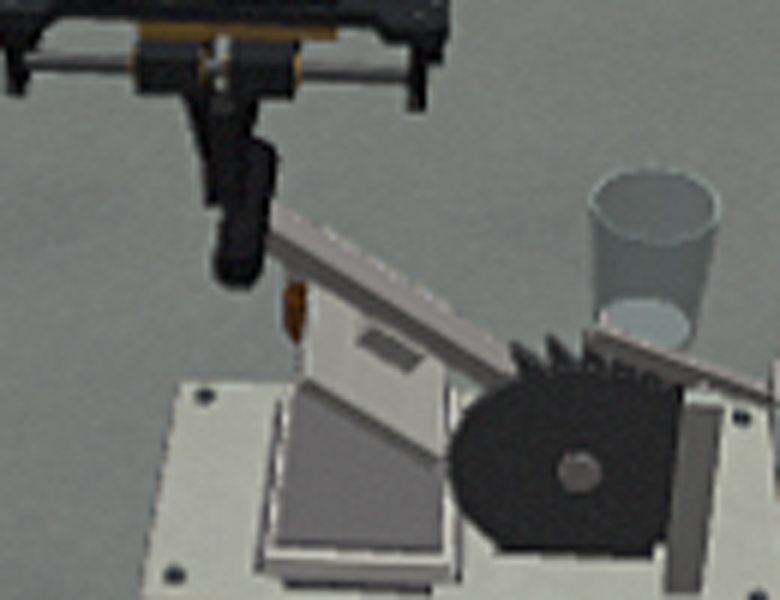

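The bar has come down some (now at about 0.62 rad), but the fingertip sits toward its outer side. I'll lift off, shift about 12 mm toward the hinge, and press on the inner-top side, following the arc.

```bash
python3 -m handwheel '[[0,0,-0.05,0],[0,0,-0.1,0],[0,-0.035,-0.1,0],[0,-0.035,-0.1,0],[0,-0.035,-0.1,0]]'
python3 go.py "[.592,-.058,.20]" "[.591,-.0637,.18]" "[.591,-.0777,.161]" "[.590,-.090,.1247]" "[.590,-.0947,.087]"
```

```text
time: 8.15
position: [0.5925, -0.0542, 0.2269]
tool_rot: [1.0, -0.029, -0.0, -0.0]
ft_force: [-0.1, 0.4, -0.6]
grip_width: 0.0004
grip_force: 0.0
t 8.15 pos [ 0.5925 -0.0542  0.2269] f [-0.1243  0.4126 -0.6428] toolx yaw -0.057879683376213076
[.592,-.058,.20] frac [-0.0009  0.0127  0.0897]
[.591,-.0637,.18] frac [-0.003   0.0319  0.1563]
[.591,-.0777,.161] frac [-0.0003  0.0785  0.2197]
[.590,-.090,.1247] frac [-0.0011  0.1196  0.3407]
[.590,-.0947,.087] frac [-0.0001  0.1353  0.4663]
```

```bash
python3 -m handwheel '[[0,0.013,0.06,0],[0,0.018,0.09,0],[0,0.03,0.12,0],[0,0.042,0.15,0],[0,0.055,0.18,0],[0,0.07,0.21,0],[0,0.075,0.22,0],[0,0.075,0.22,0]]'
python3 go.py "[.590,-.090,.1247]" "[.590,-.0947,.087]"
```

```text
time: 8.82
position: [0.591, -0.0777, 0.1601]
tool_rot: [1.0, -0.03, -0.001, -0.001]
ft_force: [0.3, 0.8, 0.1]
grip_width: 0.0003
grip_force: 0.0
t 8.82 pos [ 0.591  -0.0777  0.1601] f [0.2676 0.8124 0.1286] toolx yaw -0.06038675294027219
[.590,-.090,.1247] frac [-0.0006  0.0414  0.1179]
[.590,-.0947,.087] frac [0.0006 0.0572 0.2435]
```

```bash
python3 -m handwheel '[[0,0.015,0.03,0],[0,0.025,0.06,0],[0,0.035,0.09,0],[0,0.041,0.12,0]]'; python3 -m handwheel '[[0,0.006,0.03,0],[0,0.01,0.06,0],[0,0.013,0.09,0],[0,0.016,0.11,0],[0,0.016,0.125,0],[0,0.016,0.125,0]]'; python3 go.py
```

```text
time: 9.15
position: [0.5914, -0.0906, 0.1249]
tool_rot: [1.0, -0.029, 0.001, 0.0]
ft_force: [0.8, -2.1, 2.1]
grip_width: 0.0008
grip_force: 1.1
time: 9.65
position: [0.5903, -0.0944, 0.0871]
tool_rot: [1.0, -0.03, -0.001, -0.0]
ft_force: [0.0, 0.1, 0.4]
grip_width: 0.0006
grip_force: 0.0
t 9.65 pos [ 0.5903 -0.0944  0.0871] f [0.0105 0.0734 0.3592] toolx yaw -0.059282958593321465
```

Now I'll press on to the hard stop.

```bash
python3 -m handwheel '[[0,0,0.01,0],[0,0,0.018,0],[0,0,0.025,0],[0,0,0.025,0]]';  python3 -m handwheel '[[0,0,0.005,0],[0,0,0.012,0],[0,0,0.012,0],[0,0,0.012,0]]'
python3 - <<'E'
from h import *
c=vision.camera("scene");f=c["frame"][162:262,204:334,::-1]
cv2.imwrite("pics/s4.png",cv2.resize(f,None,fx=6,fy=6,interpolation=2))
E
```

```text
time: 9.98
position: [0.5905, -0.0943, 0.0861]
tool_rot: [1.0, -0.029, 0.0, 0.0]
ft_force: [-8.1, 1.5, 33.7]
grip_width: 0.0005
grip_force: 16.2
time: 10.32
position: [0.5906, -0.0943, 0.0858]
tool_rot: [1.0, -0.029, 0.001, 0.001]
ft_force: [-12.5, 2.9, 51.8]
grip_width: 0.0005
grip_force: 25.6
```

View pics/s4.png

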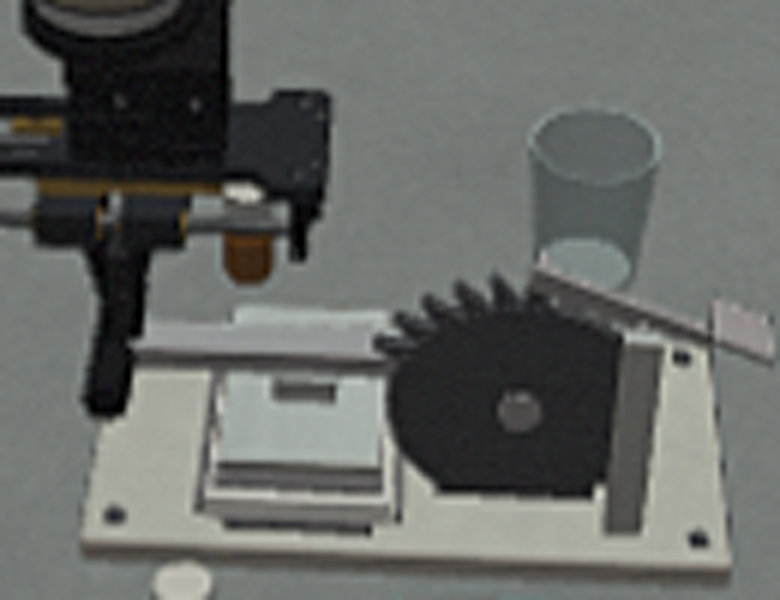

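The arm is level with its pad on the plate, the pawl is still tilted free, and the hard stop is confirmed at 34 to 52 N. I'll retreat straight up.

```bash
python3 -m handwheel '[[0,0,-0.05,0],[0,0,-0.1,0],[0,0,-0.2,0],[0,0,-0.33,0],[0,0,-0.5,0],[0,0,-0.65,0],[0,0,-0.65,0],[0,0,-0.65,0],[0,0,-0.65,0]]'
python3 - <<'E'
from h import *
c=vision.camera("scene");f=c["frame"][162:262,204:334,::-1]
cv2.imwrite("pics/s5.png",cv2.resize(f,None,fx=6,fy=6,interpolation=2))
E
python3 go.py
```

```text
time: 11.12
position: [0.5902, -0.0941, 0.2723]
tool_rot: [1.0, -0.029, 0.0, -0.0]
ft_force: [0.6, 0.0, -0.6]
grip_width: 0.0004
grip_force: 0.0
t 11.17 pos [ 0.5894 -0.0938  0.2707] f [-0.2679 -0.4967 -1.4791] toolx yaw -0.05884174592603678
```

View pics/s5.png

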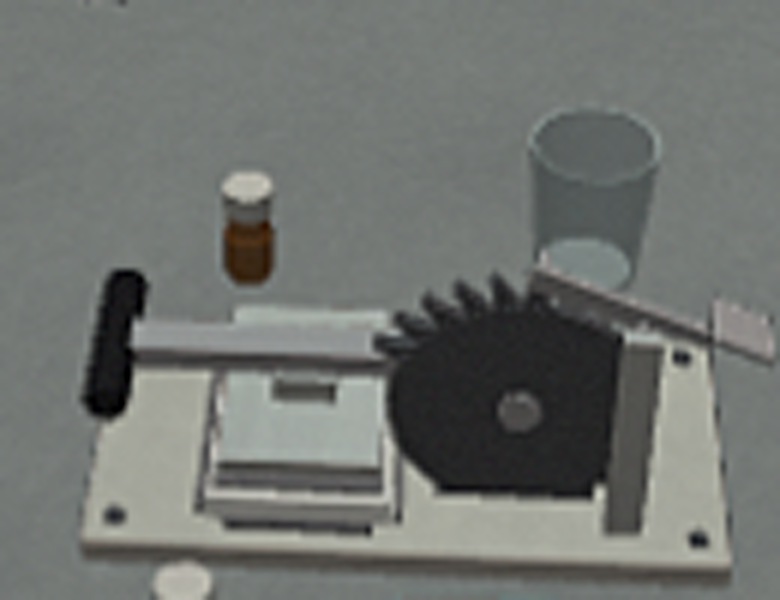

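The arm stays down (bar at (115,340)), the pawl is free, the vials and beaker are in place, and the hand is clear.

```bash
python3 -c "
from rig import job
print(job.hand_in())"
```

```text
the job is handed in; nothing more can be done
None
```

The pawl is pressed free, the clamp arm is fully down with its pad on the plate, the hand is clear, and the job is handed in (the hand-in gave no verdict).

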